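# Put the screw-cap bottles into their holders by size

## Task

Stand each of the four screw-cap bottles upright in its own grey holder, matched by width: the narrowest bottle in the smallest holder, the next in the next, and so on up to the widest bottle in the largest holder. Each must stand down on the floor of its socket, and no bottle may be tipped over on the way. Leave the beaker and the roll of film standing where they are among the bottles.

Things in the scene. Friction and masses are not known exactly. Their poses are not given: they have to be found in the camera images.
- vial: sample vial, the smallest bottle: round white body 23 mm across, 52 mm tall with its black screw cap (cap 22 mm across, from 42 mm up). Loose, standing upright on the worktop to the right. Origin: centre of its underside; z up its axis; it is round, so its yaw means nothing.
- small_bottle: the second smallest bottle: round body 36 mm across, 76 mm tall with its orange screw cap; full width up to about 50 mm, shoulder above. Loose, standing upright on the worktop to the right. Origin: centre of its underside; z up its axis; it is round, so its yaw means nothing.
- medium_bottle: the second widest bottle: round body 48 mm across, 111 mm tall with its red screw cap; full width up to about 70 mm, shoulder above. Loose, standing upright on the worktop to the right. Origin: centre of its underside; z up its axis; it is round, so its yaw means nothing.
- large_bottle: the widest bottle: round body 56 mm across, 106 mm tall (a little lower than the 48 mm bottle) with its blue screw cap; full width up to about 70 mm, shoulder above. Loose, standing upright on the worktop to the right. Origin: centre of its underside; z up its axis; it is round, so its yaw means nothing.
- holder_1: the smallest of four low round grey bottle holders, fixed to the worktop on the left: shallow open socket 38 mm across inside, 44 mm over its wall, 52 mm over its foot flange; the wall's rim is 16 mm and the socket's floor 4 mm above the worktop. Origin: on its axis at the worktop; z up.
- holder_2: the second smallest of four low round grey bottle holders, fixed to the worktop on the left: shallow open socket 51 mm across inside, 57 mm over its wall, 65 mm over its foot flange; the wall's rim is 16 mm and the socket's floor 4 mm above the worktop. Origin: on its axis at the worktop; z up.
- holder_3: the second largest of four low round grey bottle holders, fixed to the worktop on the left: shallow open socket 64 mm across inside, 70 mm over its wall, 78 mm over its foot flange; the wall's rim is 16 mm and the socket's floor 4 mm above the worktop. Origin: on its axis at the worktop; z up.
- holder_4: the largest of four low round grey bottle holders, fixed to the worktop on the left: shallow open socket 78 mm across inside, 84 mm over its wall, 92 mm over its foot flange; the wall's rim is 16 mm and the socket's floor 4 mm above the worktop. Origin: on its axis at the worktop; z up.
- beaker: small empty clear beaker, 53 mm across, 69 mm tall, loose, standing upright among the bottles; not a bottle, stays where it is. Origin: centre of its underside.
- film_roll: white roll of sealing film standing on end, 54 mm across, 100 mm tall, loose, among the bottles; not a bottle, stays where it is. Origin: centre of its underside.
Not all that is in view belongs to the job. Leave any yellow look-alike of the small_bottle alone.

How it is judged:
At the end, for the whole second after the job is handed in: Each bottle stands upright (within 0.12 rad) and at rest in its own holder, within 13 mm of its axis and with its underside less than 9 mm above the worktop (socket floor 4 mm); the beaker and the film roll stand upright within 30 mm of where they started (horizontal distance between vial and holder_1 below 0.013 m and z of vial in the frame of holder_1 below 0.009 m and angle between each of vial, small_bottle, medium_bottle, large_bottle, beaker, film_roll's own z axis and vertical below 0.12 rad and linear speed of each of vial, small_bottle, medium_bottle, large_bottle below 0.02 m/s and horizontal distance between small_bottle and holder_2 below 0.013 m and z of small_bottle in the frame of holder_2 below 0.009 m and horizontal distance between medium_bottle and holder_3 below 0.013 m and z of medium_bottle in the frame of holder_3 below 0.009 m and horizontal distance between large_bottle and holder_4 below 0.013 m and z of large_bottle in the frame of holder_4 below 0.009 m and distance of each of beaker, film_roll from where it was at the start of the episode below 0.03 m); the robot touches nothing.
It fails at once if a bottle is tipped over (more than 0.6 rad) (angle between any of vial, small_bottle, medium_bottle, large_bottle's own z axis and vertical above 0.6 rad).
It fails at once if the beaker or the film roll is carried off or pushed aside (more than 30 mm) or tipped over (distance of any of beaker, film_roll from where it was at the start of the episode above 0.03 m or angle between any of beaker, film_roll's own z axis and vertical above 0.6 rad).
It also fails if it takes over 128 s, if anything falls off the work surface, if the arm or the gripper's body presses on something with over 40 N, if the wrist force passes 120 N, or if a joint passes its speed limit or range.

## Robot

A 6-joint arm with a two-finger parallel gripper is mounted at the origin on a cart in front of the work surface, level with it; the furniture and walls round the work are solid. World frame = base frame: x ahead of the robot, y to its left, z up, the work surface at z = 0. Lengths are in m, angles in rad, forces in N, time in s.
With the tool pointing down it reaches from about 0.35 to 0.85 m from the base axis. Payload 8.1 kg.
Tool frame: the origin (TCP) lies at the very end of the fingers, on their centre line; the grasp point (between the pads) lies 19 mm behind it; z points along the fingers, y is the line along which they close (so a half turn about z gives the same grasp; the last joint's range is limited). The gripper opens to 93 mm and grips with 3 to 60 N. Pads are 15 mm wide; open, the fingers measure 128 mm over their backs; the gripper's body (75 mm by 188 mm) begins 65 mm behind the grasp point.
Start: joints at [-1.305, 0.13, 1.488, -0, 1.523, -0.085], TCP at [0.206, -0.563, 0.219] pointing down, gripper open.
Joint ranges: [-2.96, 2.96], [-0.89, 2.26], [0.02, 2.5], [-1.34, 4.48], [0, 2.73], [-2.66, 2.66]. Speed limits (rad/s): [2.39, 2.39, 2.79, 3.14, 3.14, 3.14].

## Interface

Orientations are given as a rotation vector (axis times angle).
In Python, from plant import robot gives the robot as it stands. The module is installed in compiled form; this text tells all that it offers.
- The arm moves only by the tool play_rows, never from a script. Its argument "increments" is text: rows parted by semicolons, each of 5 numbers parted by spaces: the shift along the tool's x, y, z in mm, then the turn about the tool's z in degrees, then the closure, from -1 (fully open) to 1 (shut). In form: dx dy dz yaw claw; .... A call has 1 to 20 rows; each row is the pose to reach, as a shift and turn from the pose commanded when the call began, along the tool's axes at that moment; what a row does not reach only later rows make up. A row lasts 1/10 s, in which the tool goes at most 50 mm and 8.59 degrees, less where a joint would pass 70% of its speed; a pose out of reach is approached as far as the arm can. A call with a gripper value outside its range is refused whole. The fingers move at their own pace and stop on an object; "force" is the grip in N (left out, the last holds). Time passes only in rows, so rows that repeat a pose let the fingers close. It gives the time, the measured TCP pose, the force, the opening and the grip force at its end, in the units of the state.
- robot.read_state(): the state, without advancing time (a new reading comes with each control period).
- robot.read_camera(name): name is "scene" or "top" or "wrist"; returns the picture (384x512x3 uint8, blue, green, red); there is no depth.
- robot.calibration(name): a dict with "vertical_fov" (degrees; the focal length in pixels is half the picture's height over the tangent of half this angle, whatever the lens; pixels are square), "cx", "cy" (the principal point, pixels), "rvec" (rotation vector, rad) and "tvec" (3), from world to camera coordinates, as OpenCV has them. Camera axes: x right, y down, z forward; pixel columns grow to the right and rows downward; lengths in m; the calibration is good to about 2 mm. The wrist camera is an equidistant fisheye: a pixel r from the principal point sees the ray r / f radians off the axis. A picture is of the moment at which its call begins: read the wrist's pose just before it. calibration takes no time and is no camera call; for the wrist camera it gives the pose at the moment of the call.
- robot.close_job(): hands the job in; it is judged then, once.
Trained networks look in the newest picture that a camera, given by its name, has taken for a name from the list of things; names that differ only in an ending like _2 or _b are one class to them, and where a whole thing is asked for, a point or a joint stands for the part that bears it (a point fixed in the world has none). Each returns a list of dicts, best first, with "conf" (0 to 1); they miss things now and then, are a little off and sometimes report something else, mostly with a low value. They report only what shows in the picture. A call takes as long as a camera call. They do not tell look-alikes from the thing itself.
- robot.recognise(camera, query): "centre" ([x, y, z] in m, in world coordinates, good to about 4 mm: the middle of the surface that is visible of it).
- robot.regions_of(camera, query): "pixels" (384x512 bool, what is visible of it).
- robot.landmark_of(camera, query): "centre" ([x, y, z] in m, in world coordinates, good to about 4 mm: a listed point, or the origin of a listed thing).
The state is a dict: "t": time; "q": joint angles; "dq": joint speeds; "joint_torque": joint torques, N m; "tool_pos": TCP position; "orientation": TCP orientation; "force": force on the tool from outside, world axes, zero at the start; "wrist_torque": the same for the moment, N m; "opening": finger opening in m; "gripper_force": force on a finger pad.
Only numpy, scipy, OpenCV 4.12 (cv2) and the standard library are available. Lean on these libraries where they do the work, as an engineer would, in place of code of your own. Each camera call takes 0.05 s, during which the arm holds its last target. There are 200 camera calls.

## Working session

There is one attempt and no reset: what is moved stays moved. The work goes in short steps, Python scripts to look and compute and a tool call to move; the robot and the scene stay as the last step left them, time stands still between calls to the robot, and variables do not carry over. Pictures are saved under pics/ and viewed, at most 14 in all, crops included, and the job is handed in when it is done.

Besides the shell and the picture viewer there is one more tool, called after "Call:" by a JSON object that holds its "fn" and its "kwargs". play_rows: Moves the arm, as the interface text tells. Its arguments: {"type":"object","properties":{"increments":{"type":"string"},"force":{"type":"number"}},"required":["increments"]}

```bash
mkdir -p pics
python3 - <<'E'
from plant import robot
import cv2,numpy as np
s=robot.read_state();print(s['t'],s['tool_pos'],s['orientation'],s['opening'])
for c in ['top','scene']:
    im=robot.read_camera(c);cv2.imwrite(f'pics/{c}0.png',im)
    print(c,robot.calibration(c))
    for n in ['vial','small_bottle','medium_bottle','large_bottle','holder_1','beaker','film_roll']:
        for d in robot.landmark_of(c,n)[:5]: print(n,np.round(d['centre'],3),round(d['conf'],2))
E
```

```text
0.0 [ 0.20602728 -0.56290382  0.21758623] [-3.09159005e+00 -5.47845986e-01  3.17525913e-04] 0.09284139848093503
top {'vertical_fov': 57.42178387670217, 'cx': 257.99182033704307, 'cy': 189.1821588047123, 'rvec': array([ 2.18293134, -2.13636435,  0.16664938]), 'tvec': array([-0.01070542,  0.51409549,  0.87032533])}
vial [ 0.436 -0.148 -0.001] 0.44
small_bottle [ 0.602 -0.317 -0.003] 0.78
small_bottle [ 0.535 -0.28  -0.   ] 0.63
medium_bottle [ 0.579 -0.003  0.   ] 0.67
large_bottle [ 0.604 -0.15  -0.001] 0.94
holder_1 [ 0.452  0.204 -0.   ] 0.86
holder_1 [0.593 0.303 0.006] 0.62
holder_1 [ 0.572  0.186 -0.003] 0.6
holder_1 [ 0.451  0.324 -0.   ] 0.58
beaker [ 0.448 -0.307 -0.003] 0.58
film_roll [ 0.463 -0.003  0.007] 0.66
scene {'vertical_fov': 56.11349114411165, 'cx': 253.5618201414102, 'cy': 191.29839708307267, 'rvec': array([ 0.70601407, -2.33339164,  1.46556874]), 'tvec': array([0.44015564, 0.16461298, 0.68909358])}
vial [ 0.442 -0.149  0.001] 0.55
small_bottle [ 0.533 -0.282 -0.005] 0.82
small_bottle [ 0.595 -0.316 -0.   ] 0.57
medium_bottle [ 0.582 -0.006 -0.001] 0.84
large_bottle [ 0.603 -0.146  0.003] 0.63
holder_1 [ 0.456  0.326 -0.002] 0.79
holder_1 [0.461 0.204 0.004] 0.78
holder_1 [ 0.571  0.182 -0.003] 0.77
holder_1 [ 0.581 -0.006 -0.002] 0.66
holder_1 [ 0.588  0.302 -0.001] 0.56
beaker [ 0.445 -0.302 -0.001] 0.65
film_roll [ 0.469 -0.005  0.001] 0.65
```

View pics/top0.png

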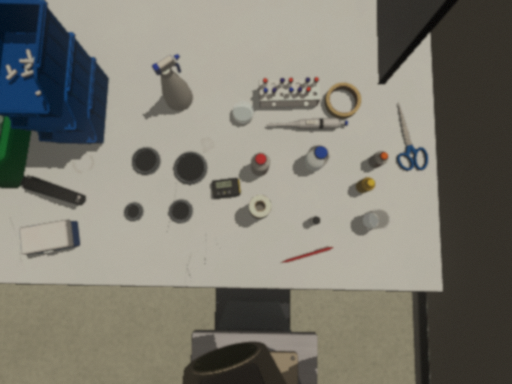

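View pics/scene0.png

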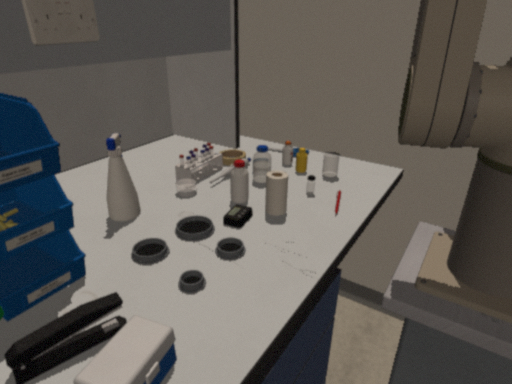

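The top view shows orange-capped small bottle at (379,158), its yellow look-alike at (367,185), red-capped medium at (260,162), blue-capped large at (318,156), vial at (316,221), film roll (260,207) and beaker (373,220). The holders by size are at (134,211), (181,211), (146,160) and (190,168). The scene view agrees. Next I'll refine these positions.

```bash
cat > h.py <<'E'
from plant import robot
import cv2,numpy as np
from scipy.spatial.transform import Rotation as R
def ray(cal,px,z):
    f=192/np.tan(np.radians(cal['vertical_fov'])/2)
    d=np.array([(px[0]-cal['cx'])/f,(px[1]-cal['cy'])/f,1.])
    M=R.from_rotvec(cal['rvec']).as_matrix();c=-M.T@cal['tvec'];d=M.T@d
    return c+d*(z-c[2])/d[2]
def go(p,yaw):
    "tool-frame shift (mm) and turn (deg) to world TCP p, yaw deg"
    s=robot.read_state();M=R.from_rotvec(s['orientation']).as_matrix()
    y=np.degrees(np.arctan2(M[1,0],M[0,0]))
    print('t',round(s['t'],2),'pos',np.round(s['tool_pos'],4),'yaw',round(y,1),'tilt',np.round(M[:,2],3))
    return np.round(M.T@(np.array(p)-s['tool_pos'])*1000,1),round(y-yaw,1)
E
python3 - <<'E'
from h import *
im=cv2.imread('pics/top0.png');cal=robot.calibration('top');hsv=cv2.cvtColor(im,cv2.COLOR_BGR2HSV)
def cen(m,c,r):
    w=np.zeros_like(m);cv2.circle(w,c,r,255,-1);n,l,st,ce=cv2.connectedComponentsWithStats(m&w)
    i=1+np.argmax(st[1:,4]);return ce[i],st[i]
sat=lambda lo,hi:cv2.inRange(hsv,(lo,100,60),(hi,255,255))
for n,m,c,z,r in [('small',sat(0,20),(381,157),.07,12),('medium',sat(0,10)|sat(170,180),(260,160),.105,14),('large',sat(100,130),(320,153),.1,14),('vial',cv2.inRange(hsv,(0,0,0),(180,255,80)),(316,221),.048,10)]:
    ce,st=cen(m,c,r);print(n,ce.round(1),st,ray(cal,ce,z).round(4))
robot.read_camera('top')
for d in robot.regions_of('top','holder_1')[:5]:
    m=d['pixels'].astype(np.uint8);k=max(cv2.findContours(m,0,2)[0],key=len);(c,ax,a)=cv2.fitEllipse(k)
    print('holder',np.round(c,1),np.round(ax,1),d['conf'],ray(cal,c,.008).round(4))
print(go([.604,-.148,.2],0))
E
```

```text
small [383.5 155.5] [380 152   8   8  52] [ 0.6028 -0.3152  0.07  ]
medium [260.2 158.7] [255 154  12  11 100] [ 0.5789 -0.0024  0.105 ]
large [320.6 152. ] [315 147  12  11 109] [ 0.6004 -0.1492  0.1   ]
vial [315.3 220.1] [312 217   7   7  37] [ 0.437  -0.1455  0.048 ]
holder [179.7 211. ] [22.9 23.8] 0.89 [0.4555 0.2042 0.008 ]
holder [132.6 211. ] [18.6 19.3] 0.81 [0.4527 0.327  0.008 ]
holder [145.1 161.2] [26.7 28.1] 0.65 [0.5864 0.303  0.008 ]
holder [189.7 168.2] [32.9 34.7] 0.58 [0.5703 0.1834 0.008 ]
t 0.9 pos [ 0.2062 -0.5634  0.2186] yaw 20.1 tilt [ 0.  0. -1.]
(array([ 516.3, -253.5,   18.6]), np.float64(20.1))
```

Call:
{"fn": "play_rows", "kwargs": {"increments": "250 -123 9 10 -1;516 -254 18 20 -1;516 -254 18 20 -1;516 -254 18 20 -1;516 -254 18 20 -1;516 -254 18 20 -1;516 -254 18 20 -1;516 -254 18 20 -1;516 -254 18 20 -1;516 -254 18 20 -1;516 -254 18 20 -1;516 -254 18 20 -1;516 -254 18 20 -1;516 -254 18 20 -1;516 -254 18 20 -1;516 -254 18 20 -1", "force": 25}}

```text
t: 2.5
tool_pos: [0.6028, -0.1488, 0.2008]
orientation: [3.141, 0.0, 0.0]
force: [0.6, 0.5, -0.6]
opening: 0.093
gripper_force: 0.0
```

Run:
```python
from h import *
print(go([.6015,-.149,.040],0))
cv2.imwrite('pics/w1.png',robot.read_camera('wrist'))
for n in ['large_bottle']:
    for d in robot.landmark_of('wrist',n)[:3]: print(n,np.round(d['centre'],4),round(d['conf'],2))
```

```text
t 2.5 pos [ 0.6028 -0.1488  0.2008] yaw 0.0 tilt [ 0. -0. -1.]
(array([-1.300e+00,  1.000e-01,  1.608e+02]), np.float64(0.0))
large_bottle [ 0.5979 -0.1473 -0.0038] 0.95
```

View pics/w1.png

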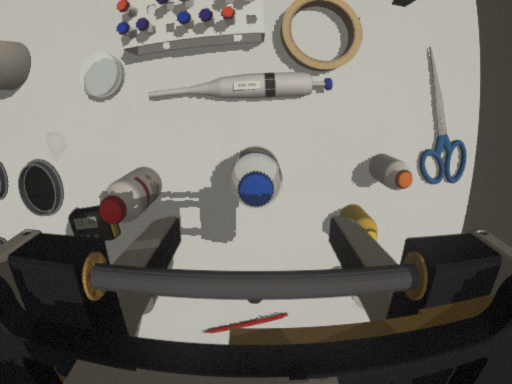

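The large bottle is at (256,180), centred between the fingers. I'll descend and grip.

Call:
{"fn": "play_rows", "kwargs": {"increments": "-2 0 40 0 -1;-2 0 80 0 -1;-2 0 120 0 -1;-2 0 145 0 -1;-2 0 161 0 -1;-2 0 161 0 -1;-2 0 161 0 1;-2 0 161 0 1;-2 0 161 0 1;-2 0 161 0 1;-2 0 161 0 1;-2 0 161 0 1;-2 0 161 0 1;-2 0 161 0 1", "force": 25}}

```text
t: 4.0
tool_pos: [0.6019, -0.148, 0.0403]
orientation: [3.141, 0.003, 0.001]
force: [-1.4, -1.8, 6.1]
opening: 0.0535
gripper_force: 25.0
```

Call:
{"fn": "play_rows", "kwargs": {"increments": "0 0 -20 0 1;0 0 -50 0 1;0 0 -90 0 1;0 0 -130 0 1;0 0 -160 0 1;0 0 -160 0 1;0 0 -160 0 1"}}

```text
t: 4.7
tool_pos: [0.6014, -0.1474, 0.199]
orientation: [-3.141, -0.003, 0.0]
force: [-0.9, -0.8, -3.0]
opening: 0.0534
gripper_force: 24.9
```

Run:
```python
from h import *
print(go([.571,.184,.20],0))
im=robot.read_camera('wrist');cv2.imwrite('pics/w2.png',im)
s=robot.read_state();print(s['opening'],s['force'],s['wrist_torque'])
for n in ['large_bottle']:
    for d in robot.landmark_of('wrist',n)[:3]: print(n,np.round(d['centre']-s['tool_pos'],4),round(d['conf'],2))
```

```text
t 4.7 pos [ 0.6014 -0.1474  0.199 ] yaw 0.1 tilt [-0.  0. -1.]
(array([ -29.8, -331.4,   -0.9]), np.float64(0.1))
0.053706845352455235 [-0.07554213  0.35365873 -3.13381194] [-0.00165169 -0.00680854 -0.05263769]
large_bottle [-0.0023  0.0007 -0.043 ] 0.67
```

View pics/w2.png

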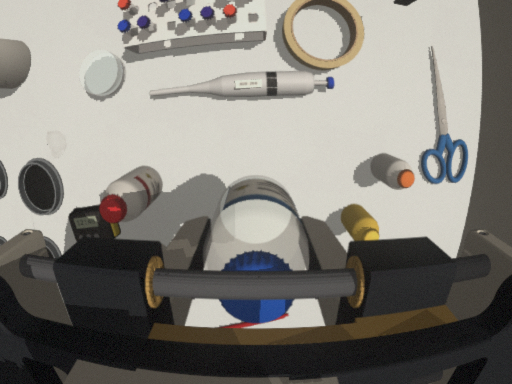

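The bottle is held upright and centred between the fingers (250,240). I'll carry it to holder_4.

Call:
{"fn": "play_rows", "kwargs": {"increments": "-1 -15 0 0 1;-4 -45 0 0 1;-7 -85 0 0 1;-11 -125 0 0 1;-14 -165 0 0 1;-18 -205 0 0 1;-22 -245 0 0 1;-26 -285 0 0 1;-27 -315 0 0 1;-28 -331 0 0 1;-28 -331 0 0 1;-28 -331 0 0 1;-28 -331 0 0 1;-28 -331 0 0 1"}}

```text
t: 6.2
tool_pos: [0.5731, 0.182, 0.1995]
orientation: [3.141, -0.0, -0.0]
force: [1.2, 0.5, -1.2]
opening: 0.0534
gripper_force: 24.9
```

Run:
```python
from h import *
print(go([.573,.184,.045],0))
robot.read_camera('wrist');s=robot.read_state()
for d in robot.landmark_of('wrist','large_bottle')[:3]: print(np.round(d['centre']-s['tool_pos'],4),round(d['conf'],2))
for d in robot.landmark_of('wrist','holder_4')[:4]: print(np.round(d['centre'],4),round(d['conf'],2))
```

```text
t 6.2 pos [0.5731 0.182  0.1995] yaw -0.0 tilt [-0. -0. -1.]
(array([-1.000e-01, -2.000e+00,  1.545e+02]), np.float64(-0.0))
[-0.0032  0.0032 -0.0437] 0.66
[ 0.5891  0.307  -0.0017] 0.81
[5.695e-01 1.802e-01 5.000e-04] 0.78
[ 0.452   0.3265 -0.0007] 0.54
```

Call:
{"fn": "play_rows", "kwargs": {"increments": "0 -1 40 0 1;0 -1 80 0 1;0 -1 115 0 1;0 -1 135 0 1;0 -1 145 0 1;0 -1 151 0 1;0 -1 154 0 1;0 -1 155 0 1;0 -1 155 0 1"}}

```text
t: 7.25
tool_pos: [0.5738, 0.1845, 0.0459]
orientation: [-3.141, -0.003, -0.003]
force: [0.1, -0.2, -2.6]
opening: 0.0538
gripper_force: 24.9
```

Call:
{"fn": "play_rows", "kwargs": {"increments": "0 1 1 0 1;0 1 3 0 1;0 1 3 0 1;0 1 3 0 -1;0 1 3 0 -1;0 1 3 0 -1;0 1 3 0 -1;0 1 3 0 -1;0 1 3 0 -1;0 1 3 0 -1;0 1 -40 0 -1;0 1 -80 0 -1;0 1 -120 0 -1;0 1 -155 0 -1;0 1 -155 0 -1"}}

```text
t: 8.75
tool_pos: [0.5763, 0.1841, 0.2069]
orientation: [-3.139, -0.003, -0.017]
force: [0.9, -0.7, 1.0]
opening: 0.0929
gripper_force: 0.0
```

Run:
```python
from h import *
print(go([.580,-.003,.2],0), go([.58,-.003,.04],0))
robot.read_camera('wrist')
for n in ['large_bottle','holder_4','medium_bottle']:
  for d in robot.landmark_of('wrist',n)[:4]: print(n,np.round(d['centre'],4),round(d['conf'],2))
```

```text
t 8.75 pos [0.5763 0.1841 0.2069] yaw 0.1 tilt [ 0.011  0.002 -1.   ]
t 8.75 pos [0.5763 0.1841 0.2069] yaw 0.1 tilt [ 0.011  0.002 -1.   ]
(array([  3.3, 187.2,   6.5]), np.float64(0.1)) (array([  1.6, 187.5, 166.5]), np.float64(0.1))
large_bottle [0.5704 0.1873 0.0012] 0.98
holder_4 [ 0.5909  0.3078 -0.0037] 0.95
holder_4 [ 0.46    0.2012 -0.0026] 0.67
medium_bottle [ 0.5784 -0.0021 -0.002 ] 0.59
medium_bottle [0.5701 0.1849 0.002 ] 0.56
```

Call:
{"fn": "play_rows", "kwargs": {"increments": "1 20 0 0 -1;2 60 0 0 -1;3 110 3 0 -1;4 155 5 0 -1;4 187 6 0 -1;4 187 6 0 -1;4 187 6 0 -1;4 187 6 0 -1;4 187 6 0 -1"}}

```text
t: 9.85
tool_pos: [0.577, -0.0024, 0.1931]
orientation: [-3.141, -0.005, 0.001]
force: [0.7, 0.1, 0.5]
opening: 0.0931
gripper_force: 0.0
```

Run:
```python
from h import *
robot.read_camera('wrist')
for n in ['medium_bottle','holder_3']:
  for d in robot.landmark_of('wrist',n)[:4]: print(n,np.round(d['centre'],4),round(d['conf'],2))
print(go([.58,-.003,.04],0))
```

```text
medium_bottle [ 0.5802 -0.0038 -0.0027] 0.82
holder_3 [0.5921 0.3065 0.    ] 0.94
holder_3 [ 0.4576  0.2052 -0.002 ] 0.8
holder_3 [0.5718 0.1832 0.003 ] 0.75
holder_3 [ 0.4533  0.3264 -0.0012] 0.44
t 10.0 pos [ 0.5773 -0.0027  0.1936] yaw 0.2 tilt [-0.  0. -1.]
(array([  2.7,   0.4, 153.6]), np.float64(0.2))
```

Call:
{"fn": "play_rows", "kwargs": {"increments": "3 0 40 0 -1;3 0 80 0 -1;3 0 115 0 -1;3 0 140 0 -1;3 0 154 0 -1;3 0 154 0 -1;3 0 154 0 1;3 0 154 0 1;3 0 154 0 1;3 0 154 0 1;3 0 154 0 1;3 0 154 0 1;3 0 154 0 1;3 0 154 0 1;3 0 154 0 1;3 0 135 0 1;3 0 105 0 1;3 0 65 0 1;3 0 25 0 1;3 0 -6 0 1"}}

```text
t: 12.0
tool_pos: [0.5804, -0.0037, 0.2018]
orientation: [3.141, 0.003, 0.002]
force: [1.2, -0.4, -1.9]
opening: 0.0469
gripper_force: 25.0
```

Run:
```python
from h import *
robot.read_camera('wrist');s=robot.read_state()
for d in robot.landmark_of('wrist','medium_bottle')[:3]: print(np.round(d['centre']-s['tool_pos'],4),round(d['conf'],2))
print(go([.589,.304,.2],75))
```

```text
[-0.0026 -0.0008 -0.0478] 0.88
t 12.1 pos [ 0.5831 -0.0039  0.2053] yaw 0.1 tilt [ 0.009 -0.001 -1.   ]
(array([   6.3, -307.9,    5.1]), np.float64(-74.9))
```

Call:
{"fn": "play_rows", "kwargs": {"increments": "0 -20 0 -6 1;1 -50 2 -14 1;2 -85 4 -22 1;3 -120 5 -30 1;4 -155 5 -38 1;5 -190 5 -46 1;5 -225 5 -54 1;6 -260 5 -62 1;6 -290 5 -70 1;6 -308 5 -75 1;6 -308 5 -75 1;6 -308 5 -75 1;6 -308 5 -75 1;6 -308 5 -75 1"}}

```text
t: 13.5
tool_pos: [0.5858, 0.3032, 0.1942]
orientation: [2.493, 1.912, -0.001]
force: [-0.2, 0.4, -2.2]
opening: 0.0468
gripper_force: 25.0
```

Run:
```python
from h import *
robot.read_camera('wrist');s=robot.read_state()
for d in robot.landmark_of('wrist','medium_bottle')[:3]: print(np.round(d['centre']-s['tool_pos'],4),round(d['conf'],2))
for d in robot.landmark_of('wrist','holder_3')[:3]: print(np.round(d['centre'],4),round(d['conf'],2))
print(go([.589,.304,.044],75))
```

```text
[-0.0001 -0.0041 -0.0422] 0.94
[ 5.904e-01  3.048e-01 -2.000e-04] 0.78
[ 0.4513  0.3222 -0.0022] 0.65
t 13.65 pos [0.586  0.3036 0.1948] yaw 75.0 tilt [ 0.  0. -1.]
(array([  1.2,   2.8, 150.8]), np.float64(0.0))
```

Call:
{"fn": "play_rows", "kwargs": {"increments": "4 3 40 0 1;4 3 80 0 1;4 3 110 0 1;4 3 130 0 1;4 3 142 0 1;4 3 148 0 1;4 3 151 0 1;4 3 153 0 1;4 3 153 0 1"}}

```text
t: 14.55
tool_pos: [0.5907, 0.3079, 0.0439]
orientation: [2.49, 1.914, 0.004]
force: [-3.1, -1.4, 4.5]
opening: 0.047
gripper_force: 25.0
```

Call:
{"fn": "play_rows", "kwargs": {"increments": "0 0 0 0 -1;0 0 0 0 -1;0 0 0 0 -1;0 0 0 0 -1;0 0 0 0 -1;0 0 0 0 -1;0 0 0 0 -1;0 0 -40 0 -1;0 0 -80 0 -1;0 0 -120 0 -1;0 0 -155 0 -1;0 0 -155 0 -1;0 0 -155 0 -1"}}

```text
t: 15.85
tool_pos: [0.5904, 0.3078, 0.1981]
orientation: [2.49, 1.914, 0.004]
force: [-0.3, 0.3, -0.4]
opening: 0.0931
gripper_force: 0.0
```

Run:
```python
from h import *
robot.read_camera('wrist')
for n in ['medium_bottle','large_bottle']:
  for d in robot.landmark_of('wrist',n)[:2]: print(n,np.round(d['centre'],4),round(d['conf'],2))
print(go([.438,-.147,.2],0))
```

```text
medium_bottle [0.5942 0.3041 0.0024] 0.75
large_bottle [ 5.725e-01  1.851e-01 -1.000e-04] 0.8
t 16.0 pos [0.5886 0.307  0.1944] yaw 75.1 tilt [-0.003 -0.001 -1.   ]
(array([-477.5,  -28.8,   -4.5]), np.float64(75.1))
```

Call:
{"fn": "play_rows", "kwargs": {"increments": "-40 -2 -4 8 -1;-85 -5 -4 16 -1;-130 -8 -4 24 -1;-175 -10 -4 32 -1;-220 -13 -4 40 -1;-265 -16 -4 48 -1;-310 -19 -4 56 -1;-355 -22 -4 64 -1;-400 -24 -4 72 -1;-440 -26 -4 75 -1;-477 -29 -4 75 -1;-477 -29 -4 75 -1;-477 -29 -4 75 -1;-477 -29 -4 75 -1;-477 -29 -4 75 -1"}}

```text
t: 17.5
tool_pos: [0.4391, -0.1448, 0.2002]
orientation: [-3.141, -0.006, 0.001]
force: [0.4, -0.4, 0.4]
opening: 0.0928
gripper_force: 0.0
```

Run:
```python
from h import *
cv2.imwrite('pics/w3.png',robot.read_camera('wrist'))
for n in ['vial']:
  for d in robot.landmark_of('wrist',n)[:3]: print(n,np.round(d['centre'],4),round(d['conf'],2))
print(go([.438,-.147,.02],0))
```

```text
vial [ 0.435  -0.1432  0.0052] 0.59
t 17.6 pos [ 0.4392 -0.145   0.2004] yaw 0.2 tilt [-0.  0. -1.]
(array([ -1.2,   2. , 180.4]), np.float64(0.2))
```

View pics/w3.png

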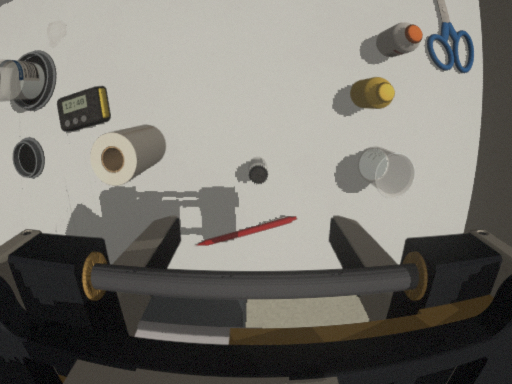

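The vial is at (258,170), centred between the open fingers. The film roll and beaker are clear on either side.

Call:
{"fn": "play_rows", "kwargs": {"increments": "-2 1 45 0 -1;-2 1 90 0 -1;-2 1 130 0 -1;-2 1 160 0 -1;-2 1 180 0 -1;-2 1 180 0 -1;-2 1 180 0 1;-2 1 180 0 1;-2 1 180 0 1;-2 1 180 0 1;-2 1 180 0 1;-2 1 180 0 1;-2 1 180 0 1;-2 1 180 0 1;-2 1 180 0 1;-2 1 180 0 1;-2 1 180 0 1;-2 1 180 0 1", "force": 15}}

```text
t: 19.4
tool_pos: [0.4369, -0.147, 0.0206]
orientation: [-3.142, -0.003, 0.0]
force: [0.9, -0.5, -0.8]
opening: 0.022
gripper_force: 15.0
```

Call:
{"fn": "play_rows", "kwargs": {"increments": "0 0 -20 0 1;0 0 -60 0 1;0 0 -100 0 1;0 0 -140 0 1;0 0 -165 0 1;0 0 -180 0 1;0 0 -180 0 1;0 0 -180 0 1"}}

```text
t: 20.2
tool_pos: [0.4365, -0.1469, 0.1993]
orientation: [-3.141, -0.003, 0.002]
force: [0.1, 0.1, -1.1]
opening: 0.0221
gripper_force: 15.0
```

Run:
```python
from h import *
cv2.imwrite('pics/w4.png',robot.read_camera('wrist'));s=robot.read_state()
for n in ['vial']:
  for d in robot.landmark_of('wrist',n)[:3]: print(n,np.round(d['centre']-s['tool_pos'],4),round(d['conf'],2))
print(go([.453,.326,.2],0))
```

```text
vial [ 0.0011  0.0005 -0.0174] 0.69
t 20.3 pos [ 0.4359 -0.1465  0.1984] yaw 0.1 tilt [-0.003  0.002 -1.   ]
(array([  17.9, -472.5,   -1. ]), np.float64(0.1))
```

View pics/w4.png

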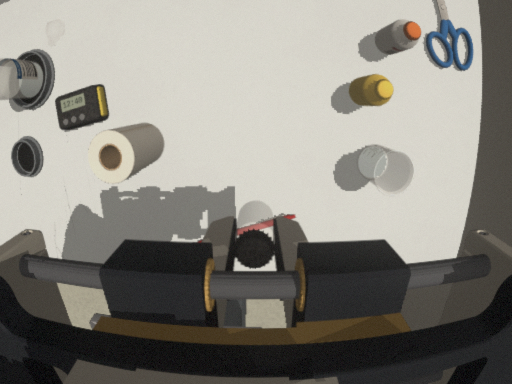

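The vial is held between the fingers at (254,240). I'll carry it to holder_1.

Call:
{"fn": "play_rows", "kwargs": {"increments": "1 -20 0 0 1;2 -55 0 0 1;4 -95 0 0 1;5 -135 0 0 1;7 -175 0 0 1;8 -215 0 0 1;10 -255 0 0 1;11 -295 0 0 1;13 -335 0 0 1;14 -375 0 0 1;16 -415 0 0 1;17 -450 0 0 1;17 -472 0 0 1;17 -472 0 0 1;17 -472 0 0 1;17 -472 0 0 1"}}

```text
t: 21.9
tool_pos: [0.4528, 0.3238, 0.1996]
orientation: [3.14, 0.002, -0.002]
force: [-0.2, 0.7, -0.2]
opening: 0.022
gripper_force: 15.0
```

Run:
```python
from h import *
robot.read_camera('wrist');s=robot.read_state()
for d in robot.landmark_of('wrist','vial')[:2]: print(np.round(d['centre']-s['tool_pos'],4),round(d['conf'],2))
for d in robot.landmark_of('wrist','holder_1')[:4]: print(np.round(d['centre'],4),round(d['conf'],2))
print(go([.453,.326,.024],0))
```

```text
[-0.0019  0.0009 -0.0181] 0.61
[0.4566 0.2001 0.0016] 0.69
[ 0.4514  0.3227 -0.0015] 0.6
t 22.05 pos [0.4533 0.324  0.2005] yaw 0.0 tilt [-0. -0. -1.]
(array([ -0.3,  -2.1, 176.5]), np.float64(0.0))
```

Call:
{"fn": "play_rows", "kwargs": {"increments": "0 -1 40 0 1;0 -1 80 0 1;0 -1 115 0 1;0 -1 145 0 1;0 -1 163 0 1;0 -1 171 0 1;0 -1 175 0 1;0 -1 176 0 1;0 -1 176 0 1;0 -1 176 0 1"}}

```text
t: 23.05
tool_pos: [0.454, 0.3265, 0.026]
orientation: [-3.141, -0.003, -0.003]
force: [-0.2, 0.3, -0.2]
opening: 0.022
gripper_force: 15.0
```

Call:
{"fn": "play_rows", "kwargs": {"increments": "0 0 1 0 1;0 0 2 0 1;0 0 2 0 1;0 0 2 0 -1;0 0 2 0 -1;0 0 2 0 -1;0 0 2 0 -1;0 0 2 0 -1;0 0 2 0 -1;0 0 2 0 -1;0 0 2 0 -1;0 0 2 0 -1;0 0 -30 0 -1;0 0 -80 0 -1;0 0 -125 0 -1;0 0 -175 0 -1;0 0 -175 0 -1;0 0 -175 0 -1"}}

```text
t: 24.85
tool_pos: [0.4542, 0.3266, 0.2016]
orientation: [-3.14, -0.003, -0.005]
force: [-0.4, -0.2, -0.6]
opening: 0.0928
gripper_force: 0.0
```

Run:
```python
from h import *
robot.read_camera('wrist')
for d in robot.landmark_of('wrist','vial')[:2]: print(np.round(d['centre'],4),round(d['conf'],2))
print(go([.600,-.314,.2],-28))
```

```text
[0.4511 0.3269 0.0056] 0.8
t 24.95 pos [0.4524 0.3255 0.1981] yaw 0.1 tilt [-0.002 -0.001 -1.   ]
(array([146.5, 639.8,  -1.5]), np.float64(28.1))
```

Call:
{"fn": "play_rows", "kwargs": {"increments": "6 25 -1 0 -1;16 70 -1 2 -1;26 115 -1 5 -1;37 160 -1 8 -1;47 205 -1 11 -1;57 250 -1 14 -1;68 295 -1 17 -1;78 340 -1 20 -1;88 385 -1 23 -1;99 430 -1 26 -1;109 475 -1 28 -1;119 520 -1 28 -1;130 565 -1 28 -1;139 605 -1 28 -1;146 639 -1 28 -1;146 639 -1 28 -1;146 639 -1 28 -1;146 639 -1 28 -1"}}

```text
t: 26.75
tool_pos: [0.5996, -0.3114, 0.1989]
orientation: [-3.048, 0.756, 0.004]
force: [0.2, -0.2, -0.1]
opening: 0.093
gripper_force: 0.0
```

Run:
```python
from h import *
cv2.imwrite('pics/w5.png',robot.read_camera('wrist'))
for d in robot.landmark_of('wrist','small_bottle')[:3]: print(np.round(d['centre'],4),round(d['conf'],2))
print(go([.601,-.3155,.023],-28))
```

```text
[ 0.5335 -0.2808 -0.001 ] 0.9
[ 0.6045 -0.3143  0.0042] 0.76
t 26.85 pos [ 0.6001 -0.3113  0.2001] yaw -27.8 tilt [-0.001  0.001 -1.   ]
(array([  2.9,   3.4, 177.1]), np.float64(0.2))
```

View pics/w5.png

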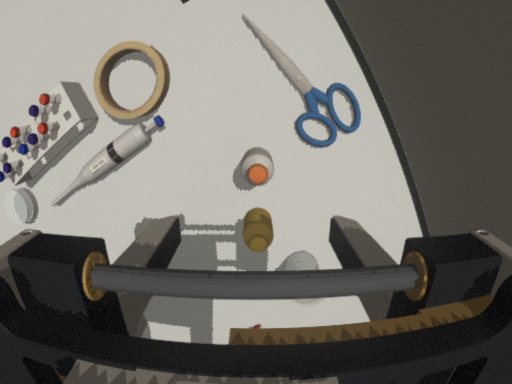

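Orange bottle is at (257,165), midway between the fingers. The yellow one at (257,230) is clear, behind the closing line.

Call:
{"fn": "play_rows", "kwargs": {"increments": "4 2 45 0 -1;4 2 90 0 -1;4 2 130 0 -1;4 2 160 0 -1;4 2 177 0 -1;4 2 177 0 -1;4 2 177 0 1;4 2 177 0 1;4 2 177 0 1;4 2 177 0 1;4 2 177 0 1;4 2 177 0 1;4 2 177 0 1;4 2 177 0 1;4 2 177 0 1;4 2 177 0 1;4 2 177 0 1", "force": 20}}

```text
t: 28.55
tool_pos: [0.6028, -0.3164, 0.0236]
orientation: [-3.049, 0.757, 0.0]
force: [-0.3, 0.4, 0.0]
opening: 0.0347
gripper_force: 20.0
```

Call:
{"fn": "play_rows", "kwargs": {"increments": "0 0 -20 0 1;0 0 -60 0 1;0 0 -100 0 1;0 0 -140 0 1;0 0 -165 0 1;0 0 -180 0 1;0 0 -180 0 1;0 0 -180 0 1"}}

```text
t: 29.35
tool_pos: [0.6024, -0.3161, 0.202]
orientation: [-3.048, 0.757, 0.003]
force: [-0.0, -0.1, -0.1]
opening: 0.0349
gripper_force: 20.0
```

Run:
```python
from h import *
robot.read_camera('wrist');s=robot.read_state()
for d in robot.landmark_of('wrist','small_bottle')[:3]: print(np.round(d['centre']-s['tool_pos'],4),round(d['conf'],2))
print(go([.4555,.204,.2],0))
```

```text
t 29.45 pos [ 0.6018 -0.3157  0.2006] yaw -27.9 tilt [-0.004  0.002 -1.   ]
(array([-372.5, -390.9,    2.3]), np.float64(-27.9))
```

Call:
{"fn": "play_rows", "kwargs": {"increments": "-14 -15 0 -1 1;-40 -42 0 -3 1;-67 -70 0 -5 1;-94 -98 0 -7 1;-121 -126 0 -9 1;-148 -155 1 -11 1;-175 -183 1 -13 1;-202 -212 1 -15 1;-229 -240 1 -17 1;-256 -268 1 -19 1;-283 -296 2 -21 1;-310 -325 2 -23 1;-337 -353 2 -25 1;-358 -376 2 -27 1;-372 -391 2 -28 1;-372 -391 2 -28 1;-372 -391 2 -28 1;-372 -391 2 -28 1"}}

```text
t: 31.25
tool_pos: [0.4569, 0.2023, 0.2007]
orientation: [3.141, 0.001, -0.002]
force: [-0.4, 0.0, -0.7]
opening: 0.0349
gripper_force: 20.0
```

Run:
```python
from h import *
cv2.imwrite('pics/w6.png',robot.read_camera('wrist'));s=robot.read_state()
for d in robot.landmark_of('wrist','small_bottle')[:3]: print(np.round(d['centre']-s['tool_pos'],4),round(d['conf'],2))
for d in robot.landmark_of('wrist','holder_2')[:4]: print(np.round(d['centre'],4),round(d['conf'],2))
print(go([.4555,.204,.0275],0))
```

```text
[0.4522 0.3235 0.0005] 0.93
[ 0.589   0.3094 -0.0045] 0.72
[ 0.5701  0.1858 -0.0014] 0.55
t 31.4 pos [0.4573 0.2023 0.2014] yaw 0.0 tilt [-0. -0. -1.]
(array([ -1.7,  -1.8, 173.9]), np.float64(0.0))
```

View pics/w6.png

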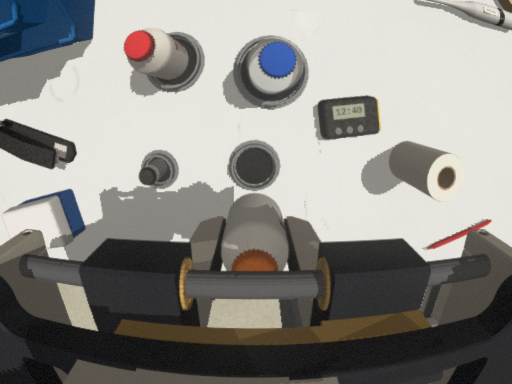

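Three bottles stand in their holders. The small bottle is held upright at (254,240), with holder_2 straight below it at (254,165).

Call:
{"fn": "play_rows", "kwargs": {"increments": "-1 -1 40 0 1;-1 -1 80 0 1;-1 -1 115 0 1;-1 -1 145 0 1;-1 -1 163 0 1;-1 -1 170 0 1;-1 -1 173 0 1;-1 -1 174 0 1;-1 -1 174 0 1"}}

```text
t: 32.3
tool_pos: [0.4571, 0.2044, 0.0289]
orientation: [-3.141, -0.002, -0.003]
force: [0.2, 0.1, -0.8]
opening: 0.0353
gripper_force: 20.0
```

Call:
{"fn": "play_rows", "kwargs": {"increments": "-1 1 1 0 1;-1 1 2 0 1;-1 1 2 0 1;-1 1 2 0 -1;-1 1 2 0 -1;-1 1 2 0 -1;-1 1 2 0 -1;-1 1 2 0 -1;-1 1 2 0 -1;-1 1 2 0 -1;-1 1 2 0 -1;-1 1 -30 0 -1;-1 1 -80 0 -1;-1 1 -125 0 -1;-1 1 -175 0 -1;-1 1 -175 0 -1;-1 1 -175 0 -1"}}

```text
t: 34.0
tool_pos: [0.4562, 0.2036, 0.2044]
orientation: [-3.14, -0.003, -0.006]
force: [0.2, -0.3, -0.1]
opening: 0.0931
gripper_force: 0.0
```

Call:
{"fn": "play_rows", "kwargs": {"increments": "0 50 -20 0 -1;0 100 -40 0 -1;0 150 -50 0 -1;0 200 -50 0 -1;0 250 -50 0 -1;0 300 -50 0 -1;0 330 -50 0 -1;0 330 -50 0 -1;0 330 -50 0 -1;0 330 -50 0 -1;0 330 -50 0 -1"}}

```text
t: 35.1
tool_pos: [0.4556, -0.1254, 0.252]
orientation: [-3.141, -0.006, 0.001]
force: [-0.7, 0.3, 0.3]
opening: 0.0928
gripper_force: 0.0
```

Run:
```python
from h import *
for c in ['top','scene']:
    im=robot.read_camera(c)
    if c=='scene': cv2.imwrite('pics/end.png',cv2.resize(im[100:340,100:420],None,fx=2.4,fy=2.4))
    for n in ['vial','small_bottle','medium_bottle','large_bottle','holder_1','beaker','film_roll']:
        for d in robot.landmark_of(c,n)[:4]: print(c,n,np.round(d['centre'],3),round(d['conf'],2))
```

```text
top vial [0.454 0.328 0.007] 0.68
top small_bottle [0.575 0.182 0.005] 0.46
top small_bottle [0.458 0.199 0.   ] 0.45
top medium_bottle [0.588 0.305 0.005] 0.74
top large_bottle [0.573 0.181 0.003] 0.94
top holder_1 [0.572 0.187 0.002] 0.75
top holder_1 [0.458 0.2   0.   ] 0.63
top holder_1 [0.591 0.303 0.002] 0.55
top holder_1 [0.45  0.326 0.002] 0.49
top beaker [ 0.448 -0.303 -0.002] 0.66
top film_roll [ 0.465 -0.001  0.005] 0.95
scene vial [0.458 0.328 0.004] 0.66
scene vial [0.594 0.303 0.002] 0.17
scene small_bottle [0.454 0.204 0.003] 0.78
scene small_bottle [ 0.534 -0.278 -0.004] 0.57
scene medium_bottle [0.594 0.306 0.004] 0.58
scene large_bottle [0.572 0.185 0.005] 0.56
scene large_bottle [ 0.587  0.303 -0.001] 0.32
scene holder_1 [0.588 0.303 0.   ] 0.92
scene holder_1 [ 0.571  0.184 -0.002] 0.88
scene holder_1 [ 0.453  0.325 -0.004] 0.66
scene holder_1 [0.458 0.203 0.002] 0.65
scene beaker [ 0.443 -0.303  0.002] 0.84
```

View pics/end.png

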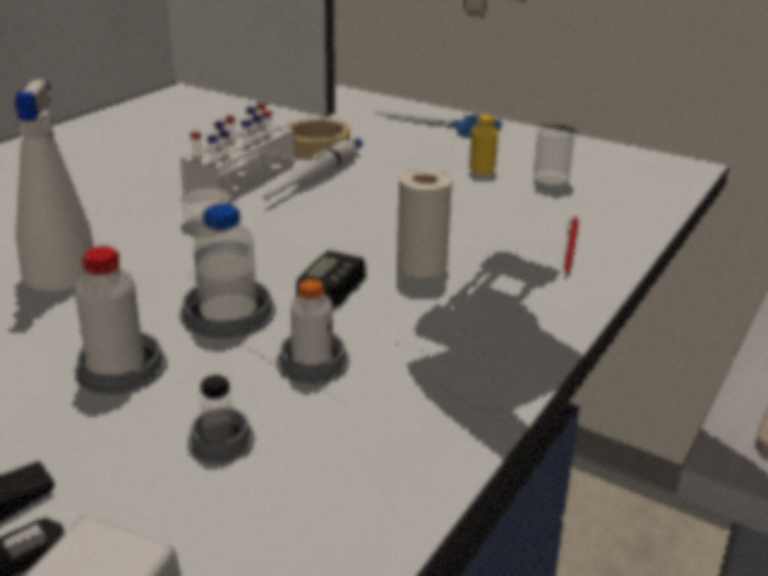

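The bottles stand in their holders, and the beaker and film roll have not moved. The vial's lower body at (215,425) looks dark, so I'll check it closer.

Run:
```python
from h import *
a=robot.read_camera('scene');b=robot.read_camera('top');o=cv2.imread('pics/scene0.png')
r=lambda i:cv2.resize(i,(390,390),interpolation=cv2.INTER_CUBIC)
cv2.imwrite('pics/v.png',np.hstack([r(a[245:300,165:220]),r(o[165:220,285:340])]))
for d in robot.landmark_of('top','vial')[:1]: print(d)
```

```text
{'centre': [0.5764, 0.1804, 0.0047], 'conf': 0.67}
```

View pics/v.png

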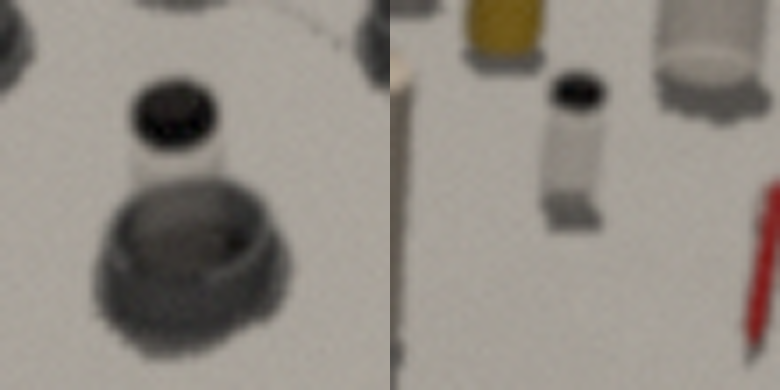

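Run:
```python
from h import *
c=robot.calibration('scene');f=192/np.tan(np.radians(c['vertical_fov'])/2)
K=np.array([[f,0,c['cx']],[0,f,c['cy']],[0,0,1]])
p=cv2.projectPoints(np.array([[.454,.3265,.056],[.454,.3265,.004]]),c['rvec'],c['tvec'],K,None)[0][:,0]
print(p,(p-[165,245])*390/55)
```

```text
[[187.26298235 258.45579241]
 [189.24989341 281.54257755]] [[157.86478392  95.4138007 ]
 [171.95378962 259.12009537]]
```

The vial's cap lines up with the socket axis once the shared calibration offset is allowed for. Its translucent body only looks dark because the grey socket is behind it. I'm handing in.

```bash
python3 -c "
from plant import robot
print(robot.close_job())"
```

```text
the job is handed in; nothing more can be done
None
```

I handed the job in at about 36 s of the 128 s allowed: in the last images all four bottles stand upright in their matching holders, and the beaker and film roll are where they started. The hand-in gave no verdict.

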